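# Dip the angled brush and dab the reference block on the measuring station

## Robot

A 6-joint arm with a two-finger parallel gripper is mounted at the origin on the work surface. World frame = base frame: x ahead of the robot, y to its left, z up, the work surface at z = 0. Lengths are in m, angles in rad, forces in N, time in s.
With the tool pointing down it reaches from about 0.35 to 0.775 m from the base axis. Payload 7.3 kg.
Tool frame: the origin (TCP) lies at the very end of the fingers, on their centre line; the grasp point (between the pads) lies 19 mm behind it; z points along the fingers, y is the line along which they close (so a half turn about z gives the same grasp; the last joint's range is limited). The gripper opens to 92 mm and grips with 3 to 60 N. Pads are 19 mm wide; open, the fingers measure 130 mm over their backs; the gripper's body (75 mm by 190 mm) begins 47 mm behind the grasp point.
Start: joints at [-1.449, 0.342, 1.524, -0, 1.275, -0.146], TCP at [0.139, -0.506, 0.227] pointing down, gripper open.
Joint ranges: [-2.53, 2.53], [-0.77, 2.02], [0.04, 2.7], [-1, 4.14], [0.28, 2.66], [-3.11, 3.11]. Speed limits (rad/s): [2.57, 2.57, 3.14, 3.14, 3.14, 3.14].

## Interface

Orientations are given as [roll, pitch, yaw] about the fixed x, y, z axes, in that order (R = Rz(yaw) Ry(pitch) Rx(roll)).
In Python, from cell import robot gives the robot as it stands.
- The arm moves only by the tool apply_moves, never from a script. Its argument "motion" is text: rows parted by semicolons, each of 7 numbers parted by spaces: the opening in per cent of the stroke, from 0 (shut) to 100 (fully open), then the shift along the tool's x, y, z in cm, then the turn, a rotation vector about the tool's x, y, z in rad. A call has 1 to 20 rows; each row shifts and turns the commanded pose from where the row before left it, along the tool's axes as they then stand; what a row does not reach is not made up. A row lasts 1/8 s, in which the tool goes at most 62.5 mm and 10.7 degrees, less where a joint would pass 70% of its speed; a pose out of reach is approached as far as the arm can. A call with a gripper value outside its range is refused whole. The fingers move at their own pace and stop on an object; "force" is the grip in N (left out, the last holds). Time passes only in rows, so rows that do not move let the fingers close. It gives the time, the measured TCP pose, the force, the opening and the grip force at its end, in the units of the state.
- robot.observe(): the state, without advancing time (a new reading comes with each control period).
- robot.read_camera(name): name is "scene" or "top" or "wrist"; returns a dict with "img" (400x640x3 uint8, red, green, blue), "fovy" (degrees; the focal length in pixels is half the picture's height over the tangent of half this angle, whatever the lens; pixels are square), "cx", "cy" (the principal point, pixels), "k1" (the pictures are not rectified: a ray, as slopes to the right and down, at radius r is drawn at 1 + k1 r^2 times it, then the intrinsics apply), "R" (3x3) and "t" (3): a world point X has camera coordinates R X + t; the wrist camera has in their place "hand_eye" (4x4, takes a point from camera to tool coordinates, whose origin is the TCP and whose axes are the flange's). Camera axes: x right, y down, z forward; pixel columns grow to the right and rows downward; lengths in m; the calibration is good to about 2 mm. A picture is of the moment at which its call begins: read the wrist's pose just before it. There is no depth.
- robot.hand_in(): hands the job in; it is judged then, once.
Trained networks look in a picture, given as the dict that the camera call returned (one of the last four; its "shot" number tells which), for a name from the list of things; names that differ only in an ending like _2 or _b are one class to them, and where a whole thing is asked for, a point or a joint stands for the part that bears it (a point fixed in the world has none). Each returns a list of dicts, best first, with "score" (0 to 1); they miss things now and then, are a little off and sometimes report something else, mostly with a low value. They report only what shows in the picture. A call takes as long as a camera call. They do not tell look-alikes from the thing itself.
- robot.search_frame(target, picture): "centre" ([x, y, z] in m, in world coordinates, good to about 4 mm: the middle of the surface that is visible of it).
- robot.trace(target, picture): "pixels" (400x640 bool, what is visible of it).
The state is a dict: "time": time; "qpos": joint angles; "qvel": joint speeds; "joint_efforts": joint torques, N m; "tool_pos": TCP position; "tool_rot": TCP orientation; "contact_force": force on the tool from outside, world axes, zero at the start; "torque": the same for the moment, N m; "opening": finger opening in m; "grip_force": force on a finger pad.
Only numpy, scipy, OpenCV 4.12 (cv2) and the standard library are available. Lean on these libraries where they do the work, as an engineer would, in place of code of your own. Each camera call takes 0.05 s, during which the arm holds its last target. There are 200 camera calls.

## Task

First swing the sensor head aside by its knob until it is wholly clear of the round plate, and leave it there. Then take the angled brush from its cradle, dip its bristles fully into the small open white pot and out again, touch the bristles gently to the top of the white block on the round plate, and lay the brush back across both notches of its cradle. Do not push about or tip the pot, jar or mouse, and do not touch the red-topped stop box.

Things in the scene. Friction and masses are not known exactly. Their poses are not given: they have to be found in the camera images.
- station: Fixed measuring station on the table: a dark granite slab 330 x 240 x 30 mm carrying a black stage and a round grey metal plate, 200 mm across. Origin on the table under the plate's centre; x points from the plate's centre to the column of the swing arm, z up. The column (32 mm thick) stands 150 mm along x and is 130 mm high above the table.
- plate_centre (a point): Centre of the round plate's upper face, 63 mm above the table. The plate's radius is 100 mm.
- sensor_arm (a joint): Angle of the swing arm about its upright hinge, rad: at 0 it points along the station's -x, the sensor head over the middle of the plate; growing values carry the head towards the station's +y side (clockwise seen from above). Range -0.35 to 1.5; from about 0.85 the head is wholly off the plate. It stays where it is left; about 1 N at the knob moves it.
- sensor_arm_hinge (a point): Point on the upright hinge axis of the swing arm, level with the middle of the knob (184 mm above the table), 160 mm from the knob. The hub here is 44 mm thick, its top 170 mm above the table; a grey bar joins it to the head.
- sensor_knob (a point): Middle of the upright round metal knob on top of the sensor head, on the head's vertical centre line, 184 mm above the table. Knob 26 mm thick, 36 mm high (166 to 202 mm above the table), 8 mm above the head on a thinner neck. The head is a black block 48 x 48 mm, 114 to 158 mm above the table, with a lens down to 102 mm.
- target: White ceramic block 44 x 44 x 25 mm fixed on the round plate, near its middle. Origin at the centre of its underside, z up; its top is 25 mm above the origin, 88 mm above the table.
- cradle: Fixed grey cradle: foot 150 x 70 x 8 mm; two upright plates 10 mm thick, 45 mm either side of the middle along x, 50 mm wide, each with a flared notch on top (24 mm wide at its floor, about 40 mm at the top; floor 92 mm, ears up to 118 mm above the table). Origin on the table under the middle; x along the handle towards the bristles as found, z up.
- brush: Angled brush, ~90 g, lying across both notches of the cradle. Black handle 16 x 16 mm, x = -85 to +70 mm; a brass neck goes on to x = +100 mm and bends straight down to a 19 mm ferrule and grey bristles. Origin on the handle's axis, 100 mm above the table when seated; x to the bristles, z up. Grip from above at the origin, between the cradle plates; centre of mass 25 mm towards the bristles.
- brush_tip (a point): Lowest point of the bristles: at x = +100, z = -80 mm in the brush's frame. The bristles are 28 mm long and up to 18 mm thick; they are springy and give way upwards by up to 8 mm (about 0.6 N to start, 3 N at 8 mm).
- pot: Small open round pot of white porcelain, 68 mm across outside, 63 mm inside, 60 mm high, inner floor 4 mm above its underside; loose, 0.25 kg, standing on the table, empty to the eye. Origin at the centre of its underside, z up. It may stand in any of three places: right near, right far or left near.
- jar: Bystander: closed amber jar with a white cap, 66 mm across, 70 mm high, loose. Origin at the centre of its underside.
- stop_box: Bystander: white box 80 x 70 x 45 mm with a red mushroom button on top (68 mm high in all), fixed. Origin at the centre of its underside.
- mouse: Bystander: black computer mouse 100 x 60 x 34 mm, loose. Origin at the centre of its underside.
Not all that is in view belongs to the job. What is meant by the cradle is not green, and is the larger of those in its own colour.

How it is judged:
On the way, in this order (a step that is already met when the one before it is completed fails the run):
1. the sensor head is swung wholly clear of the round plate (knob axis more than 120 mm from the plate's centre) while the brush still lies in its cradle (horizontal distance between sensor_knob and plate_centre above 0.12 m and z of brush in the frame of cradle below 0.11 m), for 0.2 s.
2. the brush is held and lifted out of its cradle (at least 25 mm up) (contact force between the fingers and brush above 0.5 N and z of brush in the frame of cradle above 0.125 m), for 0.1 s.
3. the held brush's tip is inside the upright pot, at least 20 mm below the rim (contact force between the fingers and brush above 0.5 N and z of brush_tip in the frame of pot between 0 and 0.04 m and horizontal distance between brush_tip and pot below 0.031 m and angle between pot's own z axis and vertical below 0.15 rad), for 0.2 s.
4. the tip of the held brush is out of the pot and touches the top of the white block (contact force between the fingers and brush above 0.5 N and contact force between brush and target above 0.3 N and z of brush_tip in the frame of target between 0.022 and 0.03 m and horizontal distance between brush_tip and target below 0.031 m and horizontal distance between sensor_knob and plate_centre above 0.12 m), for 0.1 s.
At the end, for the whole second after the job is handed in: Brush still and released in both cradle notches (origin 96-105 mm up, within 25 mm along and 10 mm across, within 0.15 rad, bristles at either end); sensor head knob over 120 mm from the plate centre; pot upright (0.1 rad), within 30 mm of its start (horizontal distance between sensor_knob and plate_centre above 0.12 m and z of brush in the frame of cradle between 0.096 and 0.105 m and x of brush in the frame of cradle between -0.025 and 0.025 m and y of brush in the frame of cradle between -0.01 and 0.01 m and angle between the x axis of brush and the x axis of cradle, either way round below 0.15 rad and angle between brush's own z axis and vertical below 0.15 rad and linear speed of brush below 0.02 m/s and angle between pot's own z axis and vertical below 0.1 rad and distance of pot from where it was at the start of the episode below 0.03 m and height (world z) of pot below 0.005 m); the robot touches nothing.
It fails at once if the brush is pressed on the white block with more than 15 N (contact force between brush and target above 15 N).
It fails at once if the pot is shifted by more than 30 mm or tipped by more than 0.4 rad (distance of pot from where it was at the start of the episode above 0.03 m or angle between pot's own z axis and vertical above 0.4 rad).
It fails at once if the jar or the mouse is shifted by more than 20 mm (distance of any of jar, mouse from where it was at the start of the episode above 0.02 m).
It fails at once if the stop box is touched with more than 1 N (contact force between stop_box and anything else above 1 N).
It also fails if it takes over 67 s, if anything falls off the work surface, if the arm or the gripper's body presses on something with over 40 N, if the wrist force passes 120 N, or if a joint passes its speed limit or range.

## Working session

There is one attempt and no reset: what is moved stays moved. The work goes in short steps, Python scripts to look and compute and a tool call to move; the robot and the scene stay as the last step left them, time stands still between calls to the robot, and variables do not carry over. Pictures are saved under pics/ and viewed, at most 10 in all, crops included, and the job is handed in when it is done.

Besides the shell and the picture viewer there is one more tool, called after ">>>" in YAML: its name, and indented under it one key for each argument. apply_moves: Moves the arm, as the interface text tells. Its arguments: {"type":"object","properties":{"motion":{"type":"string"},"force":{"type":"number"}},"required":["motion"]}

```bash
mkdir -p pics; ls; python3 - <<'E'
from cell import robot
import cv2
print(robot.observe())
for n in ["scene","top"]:
    p=robot.read_camera(n); cv2.imwrite(f"pics/{n}0.png",p["img"][:,:,::-1])
    print(n,{k:v for k,v in p.items() if k!="img"})
    for t in ["sensor_knob","sensor_arm_hinge","target","cradle","brush","brush_tip","pot","jar","stop_box","mouse","station","plate_centre"]:
        try:
            print(t,[(d["centre"],round(d["score"],2)) for d in robot.search_frame(t,p)])
        except Exception as e: print(t,e)
E
```

```text
pics
{'time': 0.0, 'qpos': array([-1.44899586e+00,  3.42701575e-01,  1.52502943e+00, -1.10088393e-05,
        1.27537373e+00, -1.46017893e-01]), 'qvel': array([-1.21702163e-03,  2.53199574e-04, -4.95406596e-04,  8.87371051e-04,
        1.68156717e-03, -2.68333873e-05]), 'joint_efforts': array([-6.70046338e-04, -4.31246102e+01, -2.44220209e+01,  7.17329420e-02,
        5.60350728e-02, -1.11402130e-04]), 'tool_pos': array([ 0.13888907, -0.50587409,  0.2260516 ]), 'tool_rot': array([-3.14009513e+00, -2.09592583e-04,  2.67821414e-01]), 'contact_force': array([ 0.76668192, -0.0837161 , -0.78610354]), 'torque': array([-0.03002935, -0.0157703 ,  0.01039557]), 'grip_force': 0.0, 'opening': 0.09158812713146157}
scene {'fovy': 56.8473786184896, 'cx': 314.2189052337521, 'cy': 200.71289540127566, 'k1': 0.02827607892130359, 'R': array([[-0.8973473 ,  0.44097384,  0.01760382],
       [ 0.2464374 ,  0.53377327, -0.80892194],
       [-0.36610987, -0.72154568, -0.58765245]]), 't': array([ 0.46304814, -0.03701959,  1.15878675]), 'shot': 1}
sensor_knob [([0.5634, 0.0368, 0.1549], 0.96)]
sensor_arm_hing
[... 817 characters left out ...]
  [ 0.18375196, -0.01442877, -0.98286674]]), 't': array([0.01197086, 0.55274569, 1.33296938]), 'shot': 2}
sensor_knob [([0.5579, 0.0251, 0.1627], 0.7)]
sensor_arm_hinge [([0.5625, 0.0258, 0.1603], 0.94)]
target [([0.5109, -0.0062, 0.0884], 0.7)]
cradle [([0.7773, -0.2661, 0.0078], 0.96), ([0.5581, -0.2066, 0.0106], 0.89), ([0.2991, -0.2129, 0.0068], 0.74)]
brush [([0.5735, -0.2166, 0.11], 0.57)]
brush_tip []
pot [([0.5834, -0.3681, 0.0172], 0.6)]
jar [([0.4021, 0.3146, 0.0669], 0.91)]
stop_box [([0.4226, -0.3566, 0.0444], 0.62)]
mouse [([0.6398, 0.3916, 0.0304], 0.88)]
station [([0.5361, 0.0253, 0.0298], 0.74), ([0.5612, 0.0255, 0.1599], 0.15)]
plate_centre [([0.5355, 0.0263, 0.0305], 0.87)]
```

View pics/scene0.png

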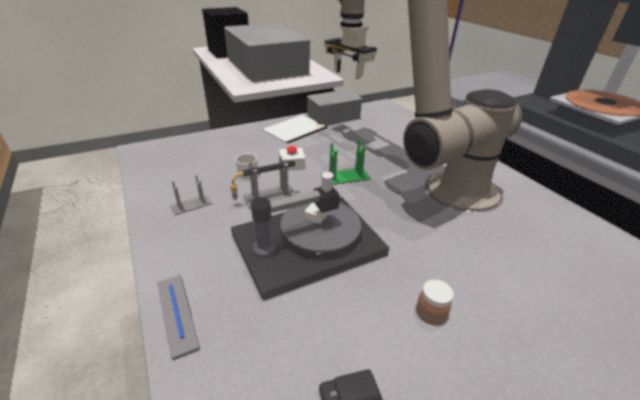

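View pics/top0.png

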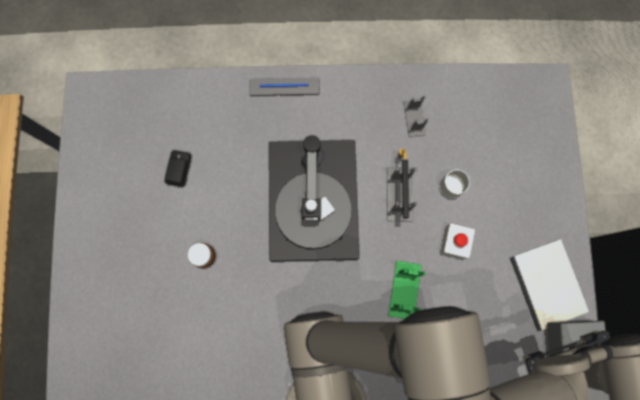

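Cradle candidates in the top picture are green at (405,290), the larger grey one holding the brush at (400,195), and a small grey one at (415,117). I choose the larger grey one. The pot is right at (456,183), the stop box at (460,240), the knob at (311,206) and the hinge at (312,145). Next I check the choice in a close crop and measure.

```bash
cat > h.py <<'E'
import numpy as np, cv2
from scipy.spatial.transform import Rotation as Ro
def intr(p):
    f=p["img"].shape[0]/2/np.tan(np.radians(p["fovy"])/2)
    return np.array([[f,0,p["cx"]],[0,f,p["cy"]],[0,0,1.]]),np.array([p["k1"],0,0,0])
def ext(p,st=None):
    if "R" in p: return np.array(p["R"]),np.array(p["t"])
    T=np.eye(4);T[:3,:3]=Ro.from_euler("xyz",st["tool_rot"]).as_matrix();T[:3,3]=st["tool_pos"]
    W=np.linalg.inv(T@np.array(p["hand_eye"])); return W[:3,:3],W[:3,3]
def onz(p,uv,z,st=None):
    K,d=intr(p);R,t=ext(p,st)
    n=cv2.undistortPoints(np.array(uv,float).reshape(-1,1,2),K,d).reshape(-1,2)
    D=np.c_[n,np.ones(len(n))]@R; C=-R.T@t
    return C+D*((z-C[2])/D[:,2])[:,None]
def proj(p,X,st=None):
    K,d=intr(p);R,t=ext(p,st)
    return cv2.projectPoints(np.array(X,float).reshape(-1,1,3),cv2.Rodrigues(R)[0],t,K,d)[0].reshape(-1,2)
E
python3 - <<'E'
from cell import robot
from h import *
p=robot.read_camera("top")
c=p["img"][70:270,262:482,::-1]
cv2.imwrite("pics/crop1.png",cv2.resize(c,None,fx=3,fy=3,interpolation=cv2.INTER_CUBIC))
np.set_printoptions(precision=4,suppress=True)
print("knob top",onz(p,[311,206],.202),"hub",onz(p,[312,144],.17))
for n in ["pot","brush","cradle","target","stop_box"]:
    for d in robot.trace(n,p)[:3]:
        m=np.uint8(d["pixels"]); v,u=np.nonzero(m); 
        r=cv2.minAreaRect(np.c_[u,v].astype(np.float32))
        z={"pot":.06,"brush":.108,"cradle":.05,"target":.088,"stop_box":.045}[n]
        print(n,d["score"],r,len(u),onz(p,[u.mean(),v.mean()],z),onz(p,cv2.boxPoints(r),z)[:,:2].tolist() if n in("brush","pot") else "")
E
```

```text
knob top [[0.498  0.0274 0.202 ]] hub [[0.6585 0.0222 0.17  ]]
pot 0.65 ((454.75006103515625, 183.25001525878906), (25.45584487915039, 30.405588150024414), 45.0) 661 [[ 0.5757 -0.3569  0.06  ]] [[0.5713390984882651, -0.30353034054795874], [0.6293681116957834, -0.36604123861256194], [0.5788859179454692, -0.41159240900415983], [0.5216491848322443, -0.34888357175756113]]
pot 0.49 ((312.7539367675781, 198.02586364746094), (126.256103515625, 91.65738677978516), 88.51213073730469) 10683 [[0.5371 0.0234 0.06  ]] [[0.7151033604561192, 0.14811417626824974], [0.7170390372623424, -0.09969278402762971], [0.3773784937101721, -0.09642409515763938], [0.3762538929156122, 0.1404666247195577]]
cradle 0.79 ((406.2407531738281, 290.6585693359375), (29.42718505859375, 55.62394332885742), 10.17551040649414) 1393 [[ 0.2988 -0.2098  0.05  ]] 
cradle 0.7 ((401.5, 193.5), (53.0, 29.0), 90.0) 1067 [[ 0.5519 -0.2048  0.05  ]] 
cradle 0.56 ((416.17626953125, 115.89595794677734), (38.92664337158203, 22.428438186645508), 81.25383758544922) 695 [[ 0.7663 -0.2619  0.05  ]] 
target 0.56 ((327.5, 207.5), (23.0, 13.0), 90.0) 215 [[ 0.5122 -0.0098  0.088 ]] 
stop_box 0.9 ((457.2647705078125, 240.44119262695312), (29.346811294555664, 31.772165298461914), 14.03624439239502) 903 [[ 0.4229 -0.3578  0.045 ]]
```

View pics/crop1.png

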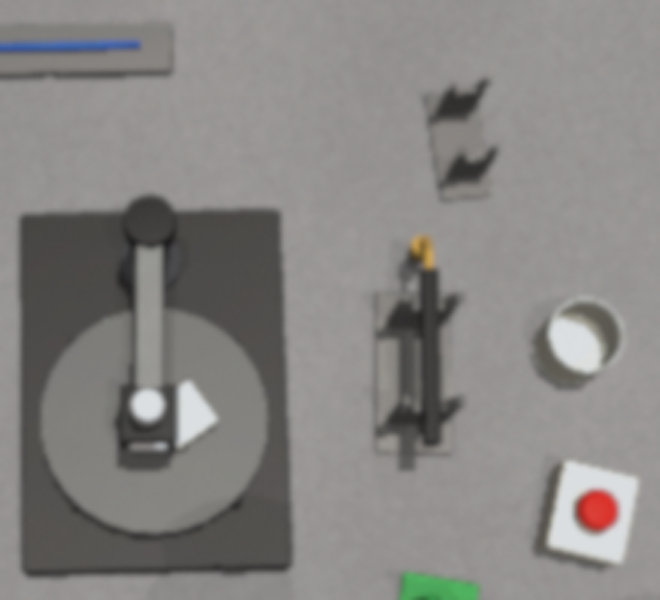

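The crop confirms the brush lies in the larger grey cradle with its bristles towards world +x. Knob to hinge measures 160 mm, as it must. I move above the knob and take a wrist look.

>>> apply_moves:
  motion: "100 0 0 -3.5 0 0 0.134;100 0 0 -3.8 0 0 0.134;60 3 -4.4 0 0 0 0;60 3 -4.4 0 0 0 0;60 3 -4.4 0 0 0 0;60 3 -4.4 0 0 0 0;60 3 -4.4 0 0 0 0;60 3 -4.4 0 0 0 0;60 3 -4.4 0 0 0 0;60 3 -4.4 0 0 0 0;60 3 -4.4 0 0 0 0;60 3 -4.4 0 0 0 0;60 3 -4.4 0 0 0 0;60 3 -4.4 0 0 0 0;60 0 0 0 0 0 0;60 0 0 0 0 0 0"

```text
time: 3.6
tool_pos: [0.4988, 0.0215, 0.2995]
tool_rot: [3.141, 0.001, 0.0]
contact_force: [0.3, -0.5, 0.6]
opening: 0.0552
grip_force: 0.0
```

```bash
python3 - <<'E'
from cell import robot
from h import *
np.set_printoptions(precision=4,suppress=True)
s=robot.observe();p=robot.read_camera("wrist")
print(s["tool_pos"],s["tool_rot"],s["opening"])
print(np.array(p["hand_eye"]))
cv2.imwrite("pics/w1.png",p["img"][:,:,::-1])
for n in ["sensor_knob","target","station"]: print(n,[(d["centre"],d["score"]) for d in robot.search_frame(n,p)])
print(proj(p,[[.498,.027,.202],[.6585,.022,.17],[.51,.022,.063]],s))
E
```

```text
[0.4988 0.0215 0.2995] [3.1411 0.0007 0.0005] 0.05515216914572027
[[ 0.0002 -0.951  -0.3091  0.0849]
 [ 1.      0.0004 -0.0004  0.0002]
 [ 0.0005 -0.3091  0.951  -0.1579]
 [ 0.      0.      0.      1.    ]]
sensor_knob [([0.5578, 0.0242, 0.1611], 0.78)]
target [([0.5166, -0.0071, 0.087], 0.75)]
station [([0.5666, 0.0218, 0.0615], 0.93)]
[[319.4878 201.3664]
 [325.5695  -5.7385]
 [325.6969 156.3563]]
```

View pics/w1.png

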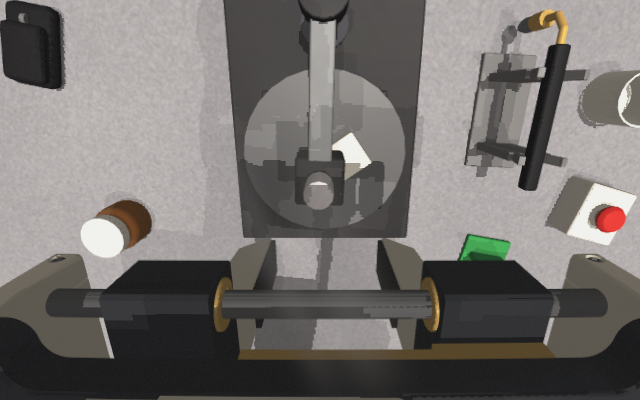

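The wrist view shows the knob at (319,190) between the fingers, the block beside it at (352,153), and the bristles at the far end of the brush (525,22). I lower around the knob.

>>> apply_moves:
  motion: "60 0.1 -0.5 3 0 0 0.03;60 0 0 3.1 0 0 0;60 0 0 3.1 0 0 0;60 0 0 3.1 0 0 0;60 0 0 0 0 0 0;42 0 0 0 0 0 0;42 0 0 0 0 0 0;42 0 0 0 0 0 0"
  force: 5

```text
time: 4.8
tool_pos: [0.5005, 0.0265, 0.1777]
tool_rot: [3.141, -0.002, -0.03]
contact_force: [-0.6, 0.5, 0.3]
opening: 0.0387
grip_force: 0.0
```

>>> apply_moves:
  motion: "42 0.026 -0.92 0 0 0 0.0575;42 0.026 -0.92 0 0 0 0.0575;42 0.026 -0.92 0 0 0 0.0575;42 0.026 -0.92 0 0 0 0.0575;42 0.026 -0.92 0 0 0 0.0575;42 0.026 -0.92 0 0 0 0.0575;42 0.026 -0.92 0 0 0 0.0575;42 0.026 -0.92 0 0 0 0.0575;42 0.026 -0.92 0 0 0 0.0575;42 0.026 -0.92 0 0 0 0.0575;42 0.026 -0.92 0 0 0 0.0575;42 0.026 -0.92 0 0 0 0.0575"

```text
time: 6.3
tool_pos: [0.5395, 0.1276, 0.177]
tool_rot: [3.141, 0.0, -0.722]
contact_force: [-0.6, -0.2, -0.1]
opening: 0.0384
grip_force: 0.6
```

>>> apply_moves:
  motion: "42 0.026 -0.92 0 0 0 0.0575;42 0.026 -0.92 0 0 0 0.0575;42 0.026 -0.92 0 0 0 0.0575;42 0.026 -0.92 0 0 0 0.0575;42 0.026 -0.92 0 0 0 0.0575;42 0.026 -0.92 0 0 0 0.0575;42 0.026 -0.92 0 0 0 0.0575;42 0.026 -0.92 0 0 0 0.0575;42 0 0 0 0 0 0;60 0 0 0 0 0 0;60 0 0 0 0 0 0;60 0 0 -3 0 0 0;60 0 0 -4 0 0 0;60 0 0 -5 0 0 0;60 0 0 0 0 0 0"

```text
time: 8.18
tool_pos: [0.6005, 0.17, 0.3017]
tool_rot: [-3.132, -0.002, -1.18]
contact_force: [-0.0, -0.4, 0.2]
opening: 0.0555
grip_force: 0.0
```

```bash
python3 - <<'E'
from cell import robot
from h import *
np.set_printoptions(precision=4,suppress=True)
s=robot.observe();p=robot.read_camera("top")
print(s["tool_pos"],s["tool_rot"])
for n in ["sensor_knob","target"]: print(n,[(d["centre"],d["score"]) for d in robot.search_frame(n,p)])
for d in robot.trace("target",p)[:2]:
    v,u=np.nonzero(d["pixels"]); print(len(u),onz(p,[u.mean(),v.mean()],.085),onz(p,[(u.min()+u.max())/2,(v.min()+v.max())/2],.085))
print("plate",onz(p,[313.3,210.7],.063))
# grip points of the handle, in the first crop's pixels
print(onz(p,[[262+430/3,70+268/3],[262+431/3,70+445/3]],.108))
print("pot rim",onz(p,[262+584/3,70+337/3],.06))
cv2.imwrite("pics/top2.png",cv2.resize(p["img"][70:270,262:482,::-1],None,fx=3,fy=3,interpolation=cv2.INTER_CUBIC))
E
```

```text
[0.6005 0.17   0.3017] [-3.1324 -0.0024 -1.1798]
sensor_knob [([0.6379, 0.0536, 0.1607], 0.61)]
target [([0.5133, 0.0024, 0.0926], 0.64)]
313 [[ 0.5119 -0.0025  0.085 ]] [[ 0.5115 -0.0015  0.085 ]]
plate [[0.5083 0.0224 0.063 ]]
[[ 0.631  -0.2187  0.108 ]
 [ 0.4769 -0.2115  0.108 ]]
pot rim [[ 0.5775 -0.3627  0.06  ]]
```

View pics/top2.png

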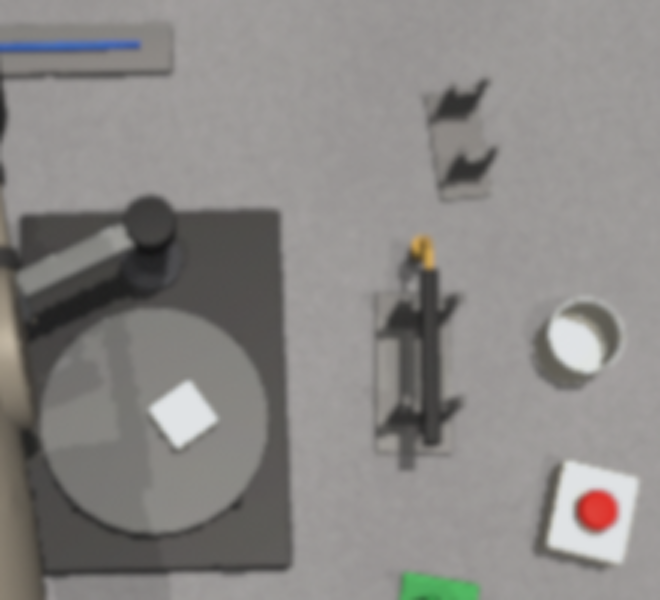

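The sensor arm now points out over the left side and the plate is clear, with only the block on it at (183,414). The handle measures 154 mm, against 155 mm given. The grip point is about (0.561,-0.215) at yaw -0.05. I go above it and check with the wrist camera.

>>> apply_moves:
  motion: "60 0 0 0 0 0 -0.162;60 0 0 0 0 0 -0.162;60 0 0 0 0 0 -0.162;60 0 0 0 0 0 -0.162;60 0 0 0 0 0 -0.162;60 0 0 0 0 0 -0.162;60 0 0 0 0 0 -0.161;60 -0.27 4.84 0.6 0 0 0;60 -0.27 4.84 0.6 0 0 0;60 -0.27 4.84 0.6 0 0 0;60 -0.27 4.84 0.6 0 0 0;60 -0.27 4.84 0.6 0 0 0;60 -0.27 4.84 0.6 0 0 0;60 -0.27 4.84 0.6 0 0 0;60 -0.27 4.84 0.6 0 0 0;60 0 0 0 0 0 0;60 0 0 0 0 0 0"

```text
time: 10.5
tool_pos: [0.5588, -0.2154, 0.2476]
tool_rot: [-3.14, 0.002, -0.048]
contact_force: [0.1, -0.4, 0.7]
opening: 0.0548
grip_force: 0.0
```

```bash
python3 - <<'E'
from cell import robot
from h import *
np.set_printoptions(precision=4,suppress=True)
t=robot.read_camera("top")
print("knob",[(d["centre"],d["score"]) for d in robot.search_frame("sensor_knob",t)])
s=robot.observe();p=robot.read_camera("wrist")
print(s["tool_pos"],s["tool_rot"],s["opening"])
o=np.array([.561,-.2154,.108]);e=np.array([np.cos(-.047),np.sin(-.047),0])
im=p["img"][:,:,::-1].copy()
for x in proj(p,[o-.085*e,o,o+.07*e,[.5775,-.3627,.06]],s): print(x)
cv2.imwrite("pics/w2.png",im)
for n in ["brush","cradle","pot","brush_tip"]: 
    print(n,[(d["centre"],d["score"]) for d in robot.search_frame(n,p)])
E
```

```text
knob [([0.6185, 0.1145, 0.1593], 0.58)]
[ 0.5593 -0.2147  0.2484] [-3.1411  0.0006 -0.0459] 0.05523224717360487
[326.7352 263.1628]
[326.9032 184.6473]
[327.0626 109.2947]
[461.7969 152.2224]
brush [([0.5791, -0.2145, 0.1066], 0.78)]
cradle [([0.3465, -0.2214, 0.0591], 0.91), ([0.4495, -0.3542, 0.0462], 0.74), ([0.7375, -0.2735, 0.0083], 0.68), ([0.5595, -0.2094, 0.0099], 0.57)]
pot [([0.5786, -0.3755, 0.0233], 0.88)]
brush_tip [([0.5137, -0.0093, 0.0833], 0.49)]
```

View pics/w2.png

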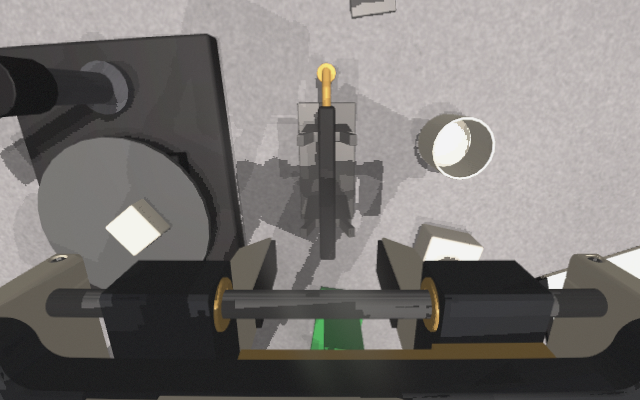

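The handle runs at u=327 from row 107 to 259 in the wrist view, within 4 px of prediction, with the pot rim centred at about (461,148). I descend and grip.

>>> apply_moves:
  motion: "60 0.3 0.1 4 0 0 0;60 0 0 4 0 0 0;60 0 0 4 0 0 0;60 0 0 3 0 0 0;60 0 0 1.7 0 0 0;60 0 0 0 0 0 0;60 0 0 0 0 0 0;0 0 0 0 0 0 0;0 0 0 0 0 0 0;0 0 0 0 0 0 0;0 0 0 0 0 0 0;0 0 0 0 0 0 0;0 0 0 0 0 0 0;0 0 0 0 0 0 0"
  force: 30

```text
time: 12.6
tool_pos: [0.5622, -0.217, 0.0818]
tool_rot: [3.142, -0.0, -0.047]
contact_force: [-0.1, 1.0, 1.6]
opening: 0.016
grip_force: 30.0
```

>>> apply_moves:
  motion: "0 0 0 -1 0 0 0;0 0 0 -2 0 0 0;0 0 0 -3 0 0 0;0 0 0 -3 0 0 0;0 0 0 -3 0 0 0;0 -1.3 2.4 0 0 0 0;0 -1.3 2.4 0 0 0 0;0 -1.3 2.4 0 0 0 0;0 -1.3 2.4 0 0 0 0;0 -1.2 2.4 0 0 0 0;0 -1.2 2.4 0 0 0 0;0 0 0 0 0 0 0;0 0 0 0 0 0 0;0 0 0 0 0 0 0"

```text
time: 14.35
tool_pos: [0.4799, -0.3564, 0.2019]
tool_rot: [-3.142, -0.0, -0.046]
contact_force: [0.4, 0.2, -0.2]
opening: 0.0158
grip_force: 30.0
```

```bash
python3 - <<'E'
from cell import robot
from h import *
np.set_printoptions(precision=4,suppress=True)
s=robot.observe();p=robot.read_camera("wrist")
print(s["tool_pos"],s["tool_rot"],s["opening"],s["grip_force"])
cv2.imwrite("pics/w3.png",p["img"][:,:,::-1])
e=np.array([np.cos(s["tool_rot"][2]),np.sin(s["tool_rot"][2]),0]); g=s["tool_pos"]+[0,0,.019]
tip=g+.1*e+[0,0,-.08]; print("tip",tip,proj(p,[tip,tip+[0,0,.07],g+.07*e+[0,0,.008],g-.085*e+[0,0,.008],[.58,-.362,.06]],s))
for n in ["brush_tip","pot"]: 
    for d in robot.trace(n,p)[:2]:
        v,u=np.nonzero(d["pixels"]); print(n,d["score"],u.min(),u.max(),v.min(),v.max())
E
```

```text
[ 0.4799 -0.3564  0.2019] [-3.1416 -0.0002 -0.0461] 0.015796777102659545 29.978612959384918
tip [ 0.5798 -0.361   0.1409] [[326.0972  69.1784]
 [325.9767  57.1086]
 [325.9216 132.9132]
 [325.9179 416.3653]
 [327.2667  75.7543]]
pot 0.97 292 368 33 112
```

View pics/w3.png

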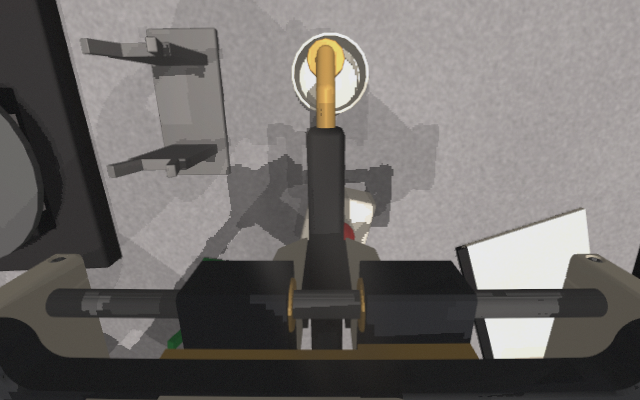

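The rim is centred at (330,73) and the brush elbow at (326,57), with the handle end about 3 mm further along x than predicted. I shift 3 mm sideways, dip and come out.

>>> apply_moves:
  motion: "0 0 0.3 3 0 0 0;0 0 0 3 0 0 0;0 0 0 2.6 0 0 0;0 0 0 2 0 0 0;0 0 0 1 0 0 0;0 0 0 0 0 0 0;0 0 0 0 0 0 0;0 0 0 0 0 0 0;0 0 0 0 0 0 0"

```text
time: 15.62
tool_pos: [0.4795, -0.3605, 0.0863]
tool_rot: [3.141, -0.001, -0.047]
contact_force: [0.7, -0.2, -0.3]
opening: 0.0159
grip_force: 30.0
```

>>> apply_moves:
  motion: "0 0 0 -3 0 0 0;0 0 0 -3 0 0 0;0 0 0 -3 0 0 0;0 0 0 -3 0 0 0;0 -0.86 -3.6 0 0 0 0;0 -0.86 -3.6 0 0 0 0;0 -0.86 -3.6 0 0 0 0;0 -0.86 -3.6 0 0 0 0;0 -0.86 -3.6 0 0 0 0;0 -0.86 -3.6 0 0 0 0;0 -0.86 -3.6 0 0 0 0;0 -0.86 -3.6 0 0 0 0;0 -0.86 -3.6 0 0 0 0;0 -0.86 -3.6 0 0 0 0;0 0 0 0 0 0 0;0 0 0 0 0 0 0;0 0 0 0 0 0 0"

```text
time: 17.75
tool_pos: [0.4107, 0.0026, 0.2058]
tool_rot: [3.141, -0.0, -0.048]
contact_force: [0.1, 0.7, -1.0]
opening: 0.0161
grip_force: 30.0
```

```bash
python3 - <<'E'
from cell import robot
from h import *
np.set_printoptions(precision=4,suppress=True)
s=robot.observe();p=robot.read_camera("wrist")
print(s["tool_pos"],s["tool_rot"],s["opening"],s["grip_force"])
cv2.imwrite("pics/w4.png",p["img"][:,:,::-1])
e=np.array([np.cos(s["tool_rot"][2]),np.sin(s["tool_rot"][2]),0]); g=s["tool_pos"]+[0,0,.019]
tip=g+.1*e+[0,0,-.08]; print("tip",tip,proj(p,[tip,g+.07*e+[0,0,.008],[.513,-.003,.088]],s))
for n in ["target","sensor_knob"]: 
    for d in robot.trace(n,p)[:1]:
        v,u=np.nonzero(d["pixels"]); print(n,d["score"],u.min(),u.max(),v.min(),v.max())
E
```

```text
[0.4107 0.0026 0.2058] [ 3.1413 -0.0003 -0.0484] 0.016060245392256485 29.978639781475067
tip [ 0.5105 -0.0023  0.1448] [[326.0625  69.1935]
 [325.9506 132.9022]
 [326.84    71.1104]]
target 0.73 288 361 31 104
```

View pics/w4.png

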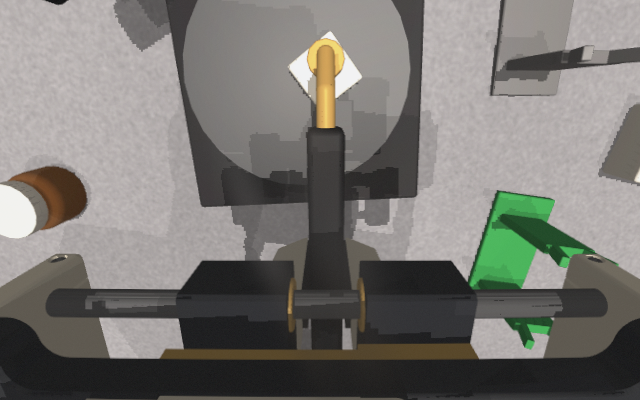

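The block is centred at (325,68), right under the elbow at (326,57) by projection. I descend gently.

>>> apply_moves:
  motion: "0 0 0 2 0 0 0;0 0 0 2 0 0 0;0 0 0 1 0 0 0;0 0 0 0.4 0 0 0;0 0 0 0 0 0 0;0 0 0 0.1 0 0 0;0 0 0 0.1 0 0 0;0 0 0 0.1 0 0 0;0 0 0 0 0 0 0;0 0 0 0 0 0 0"

```text
time: 19.15
tool_pos: [0.4104, 0.0034, 0.1488]
tool_rot: [3.141, -0.0, -0.047]
contact_force: [0.5, -0.2, 0.2]
opening: 0.0161
grip_force: 30.0
```

>>> apply_moves:
  motion: "0 0 0 0.1 0 0 0;0 0 0 0.1 0 0 0;0 0 0 0 0 0 0;0 0 0 0 0 0 0"

```text
time: 19.65
tool_pos: [0.4104, 0.0034, 0.1467]
tool_rot: [3.141, -0.0, -0.047]
contact_force: [-0.5, -0.0, 0.5]
opening: 0.0156
grip_force: 30.0
```

```bash
python3 - <<'E'
from cell import robot
for i in range(4):
    s=robot.observe(); print(s["tool_pos"].round(4),s["contact_force"].round(2),s["torque"].round(3)); robot.read_camera("top")
E
```

```text
[0.4104 0.0034 0.1467] [-0.45 -0.04  0.54] [-0.014  0.012 -0.007]
[0.4104 0.0034 0.1467] [-0.34  0.18  0.41] [ 0.019 -0.036 -0.007]
[0.4104 0.0034 0.1467] [-0.59 -0.19  0.61] [ 0.058  0.004 -0.009]
[0.4104 0.0034 0.1467] [ 0.06 -0.13  0.49] [ 0.02   0.006 -0.054]
```

>>> apply_moves:
  motion: "0 0 0 -0.1 0 0 0;0 0 0 0 0 0 0;0 0 0 0 0 0 0;0 0 0 0 0 0 0"

```text
time: 20.35
tool_pos: [0.4104, 0.0034, 0.1477]
tool_rot: [3.142, -0.0, -0.047]
contact_force: [-0.6, -1.1, 0.3]
opening: 0.0156
grip_force: 30.0
```

```bash
python3 - <<'E'
from cell import robot
import numpy as np
F=[];T=[]
for i in range(8):
    s=robot.observe(); F.append(s["contact_force"]);T.append(s["torque"]); robot.read_camera("top")
print(s["tool_pos"].round(4),np.mean(F,0).round(2),np.mean(T,0).round(3))
E
```

```text
[0.4104 0.0034 0.1477] [ 0.05 -0.43  0.5 ] [ 0.008 -0.053  0.012]
```

>>> apply_moves:
  motion: "0 0 0 -1 0 0 0;0 0 0 -2 0 0 0;0 0 0 -3 0 0 0;0 0 0 0 0 0 0;0 0 0 0 0 0 0;0 0 0 0 0 0 0"

```text
time: 21.5
tool_pos: [0.4097, 0.0035, 0.2068]
tool_rot: [-3.141, 0.002, -0.047]
contact_force: [0.7, -0.2, -0.2]
opening: 0.0158
grip_force: 30.0
```

```bash
python3 - <<'E'
from cell import robot
import numpy as np
F=[];T=[]
for i in range(8):
    s=robot.observe(); F.append(s["contact_force"]);T.append(s["torque"]); robot.read_camera("top")
print(s["tool_pos"].round(4),np.mean(F,0).round(2),np.mean(T,0).round(3))
E
```

```text
[0.4103 0.0034 0.2075] [ 0.23  0.   -0.58] [0.027 0.045 0.008]
```

In contact the force was 1.1 N above the free reading, so the touch is confirmed. I go back over the cradle.

>>> apply_moves:
  motion: "0 2.7 3.55 0 0 0 0;0 2.7 3.55 0 0 0 0;0 2.7 3.55 0 0 0 0;0 2.7 3.55 0 0 0 0;0 2.7 3.55 0 0 0 0;0 2.7 3.55 0 0 0 0;0 0 0 0 0 0 0;0 0 0 0 0 0 0;0 0 0 0 0 0 0"

```text
time: 23.02
tool_pos: [0.5617, -0.216, 0.2079]
tool_rot: [-3.141, 0.0, -0.046]
contact_force: [-0.1, 0.2, -1.0]
opening: 0.0161
grip_force: 30.0
```

>>> apply_moves:
  motion: "0 0 0.1 3 0 0 0;0 0 0 3 0 0 0;0 0 0 3 0 0 0;0 0 0 2 0 0 0;0 0 0 1 0 0 0;0 0 0 0.5 0 0 0;0 0 0 0 0 0 0;0 0 0 0 0 0 0"

```text
time: 24.02
tool_pos: [0.5625, -0.2182, 0.0836]
tool_rot: [3.141, -0.001, -0.047]
contact_force: [0.3, 0.5, -0.7]
opening: 0.0159
grip_force: 30.0
```

>>> apply_moves:
  motion: "0 0 0 0.15 0 0 0;0 0 0 0 0 0 0;30 0 0 0 0 0 0;30 0 0 0 0 0 0;60 0 0 0 0 0 0;60 0 0 0 0 0 0;60 0 0 0 0 0 0;60 0 0 -1 0 0 0;60 0 0 -3 0 0 0;60 0 0 -4 0 0 0;60 0 0 -5 0 0 0;60 0 0 -4 0 0 0;60 0 0 0 0 0 0;60 0 0 0 0 0 0"

```text
time: 25.78
tool_pos: [0.5617, -0.2178, 0.251]
tool_rot: [-3.141, 0.001, -0.047]
contact_force: [0.4, 0.0, -1.3]
opening: 0.0551
grip_force: 0.0
```

```bash
python3 - <<'E'
from cell import robot
from h import *
s=robot.observe();p=robot.read_camera("wrist");t=robot.read_camera("top")
print(s["tool_pos"],s["contact_force"],s["opening"])
for n in ["brush","pot"]: print(n,[(d["centre"],d["score"]) for d in robot.search_frame(n,p)])
print([(d["centre"],d["score"]) for d in robot.search_frame("sensor_knob",t)])
a=p["img"][:300,140:540];b=t["img"][50:280,230:490]
b=cv2.resize(b,(400,int(400*230/260)))
cv2.imwrite("pics/end.png",np.vstack([a,b])[:600,:,::-1])
E
```

```text
[ 0.56173811 -0.21782398  0.25100233] [ 3.58009792e-01  7.60116729e-04 -1.32621541e+00] 0.05512306054043569
brush [([0.5809, -0.2191, 0.1051], 0.93)]
pot [([0.5745, -0.3736, 0.0214], 0.91)]
[([0.6148, 0.1133, 0.1593], 0.78)]
```

View pics/end.png

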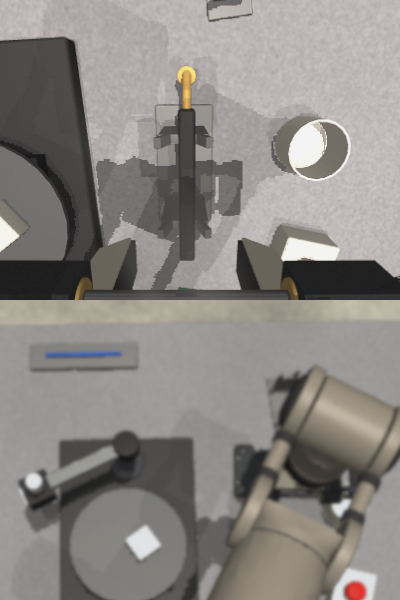

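The brush lies centred across both notches, with the handle at (187,110–260) as before. The pot stands where it was at (318,150), and the sensor head at (33,485) is clear of the plate.

```bash
python3 -c "
from cell import robot
print(robot.hand_in())"
```

```text
the job is handed in; nothing more can be done
None
```

I finished every step and handed the job in at about 26 s of robot time: sensor head swung clear, bristles dipped in the pot and touched to the block at about 1 N, brush back across both cradle notches; no verdict was returned.

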